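# Gauge the wells of the pen blocks for new liners

## Robot

A 6-joint arm with a two-finger parallel gripper is mounted at the origin on a cart in front of the work surface, level with it; the furniture and walls round the work are solid. World frame = base frame: x ahead of the robot, y to its left, z up, the work surface at z = 0. Lengths are in m, angles in rad, forces in N, time in s.
With the tool pointing down it reaches from about 0.325 to 0.9 m from the base axis. Payload 6.1 kg.
Tool frame: the origin (TCP) lies at the very end of the fingers, on their centre line; the grasp point (between the pads) lies 19 mm behind it; z points along the fingers, y is the line along which they close (so a half turn about z gives the same grasp; the last joint's range is limited). The gripper opens to 85 mm and grips with 20 to 120 N. Pads are 22 mm wide; open, the fingers measure 114 mm over their backs; the gripper's body (76 mm by 85 mm) begins 54 mm behind the grasp point. The pads swing forward as they close: fully open they stand 13 mm farther back than shut.
Start: joints at [-1.264, 0.22, 1.526, -0, 1.395, -0.126], TCP at [0.262, -0.567, 0.231] pointing down, gripper open.
Joint ranges: [-2.98, 2.98], [-0.91, 2.08], [0.09, 2.57], [-1.24, 4.39], [0.2, 2.65], [-2.68, 2.68]. Speed limits (rad/s): [2.57, 2.57, 3.01, 3.14, 3.14, 3.14].

## Interface

Orientations are given as a unit quaternion [w, x, y, z].
In Python, from cell import sensors, eyes, workorder gives the robot as it stands.
- The arm moves only by the tool send_rows, never from a script. Its argument "moves" is a list of rows, each a list of 5 numbers: the gripper command: -1 is fully open, 1 is shut, values between are in proportion, then the shift along the tool's x, y, z each as a share of 300 mm, from -1 to 1, then the turn about the tool's z as a share of pi/4 rad, from -1 to 1. A call has 1 to 12 rows; each row is the pose to reach, as a shift and turn from the pose commanded when the call began, along the tool's axes at that moment; what a row does not reach only later rows make up. A row lasts 1/8 s, in which the tool goes at most 62.5 mm and 10.7 degrees, less where a joint would pass 70% of its speed; a pose out of reach is approached as far as the arm can. A call with a number of a shift or a turn outside -1 to 1 is refused whole. A call with a gripper value outside its range is refused whole. The fingers move at their own pace and stop on an object; "newtons" is the grip in N (left out, the last holds). Time passes only in rows, so rows that repeat a pose let the fingers close. It gives the time, the measured TCP pose, the force, the opening and the grip force at its end, in the units of the state.
- sensors.state(): the state, without advancing time (a new reading comes with each control period).
- eyes.camera(name): name is "scene" or "top" or "wrist"; returns the picture (400x640x3 uint8, red, green, blue); there is no depth.
- eyes.camera_info(name): a dict with "fx", "fy", "cx", "cy" (pixels), "D" ([k1, k2, p1, p2, k3] as OpenCV has them; the pictures are not rectified), "xyz" and "rotation" of the camera in the world; the wrist camera has in their place "T_tool_cam" (4x4, takes a point from camera to tool coordinates, whose origin is the TCP and whose axes are the flange's). Camera axes: x right, y down, z forward; pixel columns grow to the right and rows downward; lengths in m; the calibration is good to about 2 mm. A picture is of the moment at which its call begins: read the wrist's pose just before it. camera_info takes no time and is no camera call.
- workorder.hand_in(): hands the job in; it is judged then, once.
The state is a dict: "t": time; "qpos": joint angles; "joint_velocities": joint speeds; "tau": joint torques, N m; "ee_pos": TCP position; "orientation": TCP orientation; "contact_force": force on the tool from outside, world axes, zero at the start; "moment": the same for the moment, N m; "opening": finger opening in m; "grip_force": force on a finger pad.
Only numpy, scipy, OpenCV 4.12 (cv2) and the standard library are available. Lean on these libraries where they do the work, as an engineer would, in place of code of your own. Each camera call takes 0.05 s, during which the arm holds its last target. There are 200 camera calls.

## Task

The pen blocks are to get liners, so gauge their wells: for each depth gauge in the bin, uncap the block whose outline matches the gauge's head, lower the gauge upright into the well until its foot stands on the bottom and the rim has pushed the sliding collar up to mark the depth, then stand the gauge in the bin again, collar left as marked. Finish with every block upright on the table and closed by a cap, and do not disturb the ink bottle, spectacles or stapler.

Things in the scene. Friction and masses are not known exactly. Their poses are not given: they have to be found in the camera images.
- round_block: round pen block of light wood with a dark band at its foot: cylinder 76 mm across, 100 mm high, 0.9 kg, loose, standing upright on the table. Origin: centre of its underside. z up. In the middle of its top opens one round blind well, 44 mm wide, straight, with a flat solid bottom somewhere 45 to 90 mm below the rim (not known before it is gauged; each block's differs).
- square_block: square pen block of light wood with a dark band at its foot: square prism 74 x 74 mm (x, y), 100 mm high, 0.9 kg, loose, standing upright on the table. Origin: centre of its underside. z up. In the middle of its top opens one round blind well, 44 mm wide, straight, with a flat solid bottom somewhere 45 to 90 mm below the rim (not known before it is gauged; each block's differs).
- oblong_block: oblong pen block of light wood with a dark band at its foot: prism 64 x 110 mm (x, y), 100 mm high, 0.9 kg, loose, standing upright on the table. Origin: centre of its underside. z up. In the middle of its top opens one round blind well, 44 mm wide, straight, with a flat solid bottom somewhere 45 to 90 mm below the rim (not known before it is gauged; each block's differs).
- cap_1: one of three like wooden caps that close the wells, loose, 0.06 kg: spigot 34 mm wide and 5 mm long below, that hangs in the well; flange 56 mm wide, 6 mm thick, that lies on the block's top; dark knob 24 mm wide on its axis, from 17 to 43 mm above the origin, to grip it by. Origin: centre of the spigot's underside, so 95 mm above the block's origin when it is on. z up.
- cap_2: one of three like wooden caps that close the wells, loose, 0.06 kg: spigot 34 mm wide and 5 mm long below, that hangs in the well; flange 56 mm wide, 6 mm thick, that lies on the block's top; dark knob 24 mm wide on its axis, from 17 to 43 mm above the origin, to grip it by. Origin: centre of the spigot's underside, so 95 mm above the block's origin when it is on. z up.
- cap_3: one of three like wooden caps that close the wells, loose, 0.06 kg: spigot 34 mm wide and 5 mm long below, that hangs in the well; flange 56 mm wide, 6 mm thick, that lies on the block's top; dark knob 24 mm wide on its axis, from 17 to 43 mm above the origin, to grip it by. Origin: centre of the spigot's underside, so 95 mm above the block's origin when it is on. z up.
- round_gauge: depth gauge, 165 mm high, 0.23 kg, upright in a bin compartment; may be absent. Origin: centre of its foot's underside; z up the rod. Foot: heavy dark disc 28 mm wide, 9 thick (most of the weight). Rod 10 mm thick. Head: a round cylinder 32 mm across of light wood, 130 to 165 mm above the origin, on the axis, to grip it by. A black collar (disc 62 mm wide, 12 high with hub) slides on the rod.
- round_collar (a joint): collar of the round gauge, m up the rod from its lowest place; its underside is 0.012 + this value above the foot's underside. Range 0 to 0.098, starts at 0 to 0.015. Friction of about 1.5 N holds it where it is pushed. Too wide for the wells, it rests on the rim as the foot goes down inside.
- square_gauge: depth gauge, 165 mm high, 0.23 kg, upright in a bin compartment; may be absent. Origin: centre of its foot's underside; z up the rod. Foot: heavy dark disc 28 mm wide, 9 thick (most of the weight). Rod 10 mm thick. Head: a square block 30 x 30 mm (x, y) of light wood, 130 to 165 mm above the origin, on the axis, to grip it by. A black collar (disc 62 mm wide, 12 high with hub) slides on the rod.
- square_collar (a joint): collar of the square gauge, m up the rod from its lowest place; its underside is 0.012 + this value above the foot's underside. Range 0 to 0.098, starts at 0 to 0.015. Friction of about 1.5 N holds it where it is pushed. Too wide for the wells, it rests on the rim as the foot goes down inside.
- oblong_gauge: depth gauge, 165 mm high, 0.23 kg, upright in a bin compartment; may be absent. Origin: centre of its foot's underside; z up the rod. Foot: heavy dark disc 28 mm wide, 9 thick (most of the weight). Rod 10 mm thick. Head: a flat bar 18 x 54 mm (x, y) of light wood, 130 to 165 mm above the origin, on the axis, to grip it by. A black collar (disc 62 mm wide, 12 high with hub) slides on the rod.
- oblong_collar (a joint): collar of the oblong gauge, m up the rod from its lowest place; its underside is 0.012 + this value above the foot's underside. Range 0 to 0.098, starts at 0 to 0.015. Friction of about 1.5 N holds it where it is pushed. Too wide for the wells, it rests on the rim as the foot goes down inside.
- bin: fixed open wooden bin, 92 mm (its x) by 264 mm (its y), origin at the centre of its underside; one row along its y of three compartments, each 80 x 80 mm inside (centres at y = -86, 0 and +86 mm), floor 6 mm and wall tops 42 mm above the table.
- ink_bottle: square dark ink bottle 49 x 49 x 57 mm, a bystander; origin at the centre of its underside
- spectacles: brown-framed spectacles 141 x 142 x 42 mm, a bystander; origin at the centre of its underside
- stapler: green desk stapler 159 x 38 x 43 mm, a bystander; origin at the centre of its underside
Not all that is in view belongs to the job. Leave any green or turquoise look-alike of the round_gauge alone. Leave any red or turquoise look-alike of the cap_3 alone.

How it is judged:
By the outcome, as a careful person would: the job done as asked, in the order asked, and still so for the second after the job is handed in, with the robot touching nothing.
Of round_gauge, square_gauge, oblong_gauge only 2 to 3 are there at a start; the rules pass over those that are not, and their reading is None.
At some moment in a run one of round_block, square_block, oblong_block may be knocked a few centimetres aside while the robot is not near it.
It also fails if it takes over 210 s, if anything falls off the work surface, if the arm or the gripper's body presses on something with over 40 N, if the wrist force passes 120 N, or if a joint passes its speed limit or range.

## Working session

There is one attempt and no reset: what is moved stays moved. The work goes in short steps, Python scripts to look and compute and a tool call to move; the robot and the scene stay as the last step left them, time stands still between calls to the robot, and variables do not carry over. Pictures are saved under pics/ and viewed, at most 14 in all, crops included, and the job is handed in when it is done.

Besides the shell and the picture viewer there is one more tool, called after "Call:" by a JSON object that holds its "name" and its "arguments". send_rows: Moves the arm, as the interface text tells. Its arguments: {"type":"object","properties":{"moves":{"type":"array","items":{"type":"array","items":{"type":"number","minimum":-1,"maximum":1}}},"newtons":{"type":"number"}},"required":["moves"]}

```bash
ls; mkdir -p pics
python3 - <<'E'
from cell import sensors, eyes, workorder
import cv2
s=sensors.state(); print(s)
for n in("scene","top"):
    cv2.imwrite(f"pics/{n}0.png",eyes.camera(n)[:,:,::-1]); i=eyes.camera_info(n); print(n,i)
print(eyes.camera_info("wrist"))
E
```

```text
pics
{'t': 0.0, 'qpos': array([-1.26411142e+00,  2.21186347e-01,  1.52763948e+00,  3.14217496e-05,
        1.39467756e+00, -1.26102625e-01]), 'joint_velocities': array([-0.00087391, -0.00117514, -0.00069985, -0.00106804, -0.0002614 ,
       -0.0004385 ]), 'tau': array([ 1.85589503e-03, -4.96889949e+01, -3.89397776e+01, -5.16148566e-05,
        1.08857715e-02,  1.82702570e-05]), 'ee_pos': array([ 0.26194687, -0.56679052,  0.23020886]), 'orientation': array([-9.52873704e-04,  9.76678237e-01,  2.14706098e-01, -7.07421605e-05]), 'contact_force': array([-0.17791017, -0.88333489,  0.31788551]), 'moment': array([ 0.04396895,  0.01308534, -0.03350863]), 'grip_force': 0.0, 'opening': 0.08509680778346934}
scene {'fx': 482.9076458889771, 'fy': 482.9076458889771, 'cx': 320.79072252966625, 'cy': 203.95681711059552, 'D': array([-0.05944706,  0.        ,  0.        ,  0.        ,  0.        ]), 'xyz': array([-0.24125739,  1.06764795,  0.84587511]), 'rotation': array([ 0.14802202, -0.27370846,  0.81523608, -0.48842942])}
top {'fx': 451.52971654348164, 'fy': 451.52971654348164, 'cx': 318.2836234748378, 'cy': 198.7493403785976, 'D': array([-0.02667725,  0.        ,  0.        ,  0.        ,  0.        ]), 'xyz': array([ 0.43832586, -0.03426399,  1.34862583]), 'rotation': array([ 0.02158051, -0.6971703 ,  0.71568535, -0.0358097 ])}
{'fx': 355.28977941583787, 'fy': 355.28977941583787, 'cx': 319.9076355474855, 'cy': 201.21135369885806, 'D': array([-0.07968345,  0.        ,  0.        ,  0.        ,  0.        ]), 'T_tool_cam': array([[-4.69990908e-04, -9.53835729e-01, -3.00328454e-01,
         7.74406178e-02],
       [ 9.99999827e-01, -5.54440330e-04,  1.95966016e-04,
         1.77212639e-04],
       [-3.53433595e-04, -3.00328310e-01,  9.53835825e-01,
        -1.41254378e-01],
       [ 0.00000000e+00,  0.00000000e+00,  0.00000000e+00,
         1.00000000e+00]])}
```

View pics/top0.png

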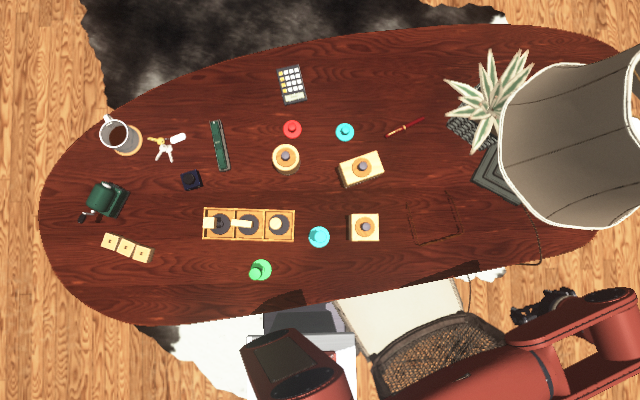

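View pics/scene0.png

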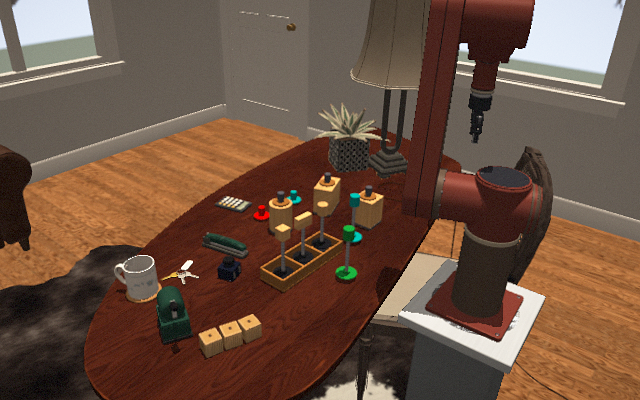

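Top view: x runs up the picture and y runs left.

Candidates:
- **Gauges in bin:** square head (208,222), bar head (241,223), round head (276,224).
- **Look-alike gauges, to leave alone:** turquoise (319,237), green (260,270).
- **Caps on blocks:** round (286,158), oblong (361,168), square (364,227).
- **Look-alike caps, to leave alone:** red (292,129), turquoise (345,132).

I choose the light-wood heads in the bin and the wood caps on the blocks, and check them in one crop.

```bash
cat > h.py <<'E'
import numpy as np, cv2
from scipy.spatial.transform import Rotation as R
from cell import sensors, eyes
def snap(n):
    s=sensors.state(); im=eyes.camera(n); i=eyes.camera_info(n)
    if n=="wrist":
        T=np.eye(4); T[:3,:3]=R.from_quat(np.roll(s["orientation"],-1)).as_matrix(); T[:3,3]=s["ee_pos"]; T=T@i["T_tool_cam"]
    else:
        T=np.eye(4); T[:3,:3]=R.from_quat(np.roll(i["rotation"],-1)).as_matrix(); T[:3,3]=i["xyz"]
    return im,i,T
def K(i): return np.array([[i["fx"],0,i["cx"]],[0,i["fy"],i["cy"]],[0,0,1]])
def ray(uv,z,i,T):
    p=cv2.undistortPoints(np.array(uv,float).reshape(-1,1,2),K(i),i["D"]).reshape(-1,2)
    d=np.c_[p,np.ones(len(p))]@T[:3,:3].T; o=T[:3,3]
    return o+d*((z-o[2])/d[:,2])[:,None]
def proj(P,i,T):
    Ti=np.linalg.inv(T); return cv2.projectPoints(np.array(P,float).reshape(-1,1,3),cv2.Rodrigues(Ti[:3,:3])[0],Ti[:3,3],K(i),i["D"])[0].reshape(-1,2)
def blobs(mask,amin):
    n,l,st,c=cv2.connectedComponentsWithStats(mask.astype(np.uint8),connectivity=8)
    return [(c[k],st[k],l==k) for k in range(1,n) if st[k,4]>=amin]
def togo(xyz,yaw_y=None):
    """shift in tool units to bring TCP to xyz; yaw_y: world angle wanted of closing axis"""
    s=sensors.state(); M=R.from_quat(np.roll(s["orientation"],-1)).as_matrix()
    d=M.T@(np.array(xyz)-s["ee_pos"])/0.3; t=None
    if yaw_y is not None:
        a=np.arctan2(M[1,1],M[0,1]); e=-(yaw_y-a); t=((e+np.pi/2)%np.pi-np.pi/2)/(np.pi/4)
    return np.round(d,3),t
E
python3 - <<'E'
from h import *
im,i,T=snap("top")
c=cv2.resize(im[110:290,190:400],None,fx=3.3,fy=3.3,interpolation=cv2.INTER_CUBIC); cv2.imwrite("pics/c1.png",c[:,:,::-1])
hsv=cv2.cvtColor(im,cv2.COLOR_RGB2HSV)
m=(hsv[...,0]>10)&(hsv[...,0]<32)&(hsv[...,1]<150)&(hsv[...,2]>190); m[:110]=0;m[290:]=0;m[:,:190]=0;m[:,400:]=0
for c,st,b in blobs(m,40):
    r=cv2.minAreaRect(np.argwhere(b)[:,::-1].astype(np.float32))
    print(c.round(1),st,np.round(r[1],1),round(r[2]),"z.1",ray(r[0],.1,i,T)[0].round(3),"z.171",ray(c,.171,i,T)[0].round(3))
for n,uv in dict(rk=(286,156.5),ok=(361.5,167),sk=(365.5,227.5)).items(): print(n,ray(uv,.138,i,T)[0].round(3))
print("bin corners",ray([(203,208),(294,209),(294,241),(203,238)],.042,i,T).round(3))
E
```

```text
[285.3 156.9] [272 144  27  27 495] [26. 26.] 90 z.1 [0.659 0.029 0.1  ] z.171 [0.647 0.025 0.171]
[361.8 167.2] [339 150  46  35 856] [23.7 40.1] 70 z.1 [ 0.625 -0.185  0.1  ] z.171 [ 0.614 -0.176  0.171]
[248.6 224.3] [ 202  208   93   33 1376] [91.5 31.3] 2 z.1 [0.475 0.135 0.1  ] z.171 [0.472 0.124 0.171]
[364.7 227. ] [351 213  28  28 669] [27. 27.] 90 z.1 [ 0.459 -0.187  0.1  ] z.171 [ 0.457 -0.178  0.171]
[275.  223.1] [269 217  13  13 123] [11.3 11.3] 45 z.1 [0.476 0.06  0.1  ] z.171 [0.473 0.055 0.171]
rk [0.654 0.024 0.138]
ok [ 0.62  -0.18   0.138]
sk [ 0.456 -0.185  0.138]
bin corners [[0.526 0.272 0.042]
 [0.516 0.009 0.042]
 [0.424 0.011 0.042]
 [0.44  0.272 0.042]]
```

View pics/c1.png

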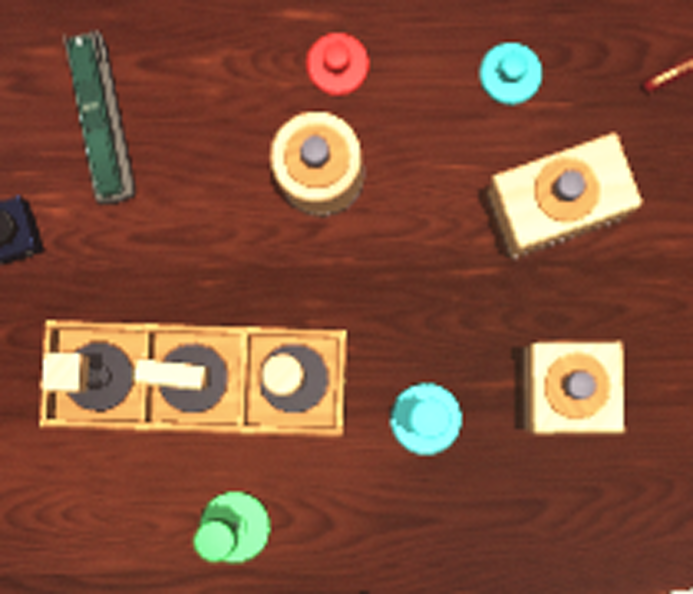

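The crop confirms three wood-headed gauges in the bin: square at (209,223), bar at (241,223) and round at (275,224). The wood caps with grey knobs sit on the blocks, and the coloured look-alikes stand apart. First I approach the square block.

Call:
{"name": "send_rows", "arguments": {"moves": [[-1, 1, -0.8, -0.13, -1], [-1, 1, -0.8, -0.13, -1], [-1, 1, -0.8, -0.13, -1], [-1, 1, -0.8, -0.13, -1], [-1, 1, -0.8, -0.13, -1], [-1, 1, -0.8, -0.13, -1], [-1, 1, -0.8, -0.13, -1], [-1, 1, -0.8, -0.13, -1], [-1, 1, -0.8, -0.13, -1], [-1, 1, -0.8, -0.13, -1]], "newtons": 40}}

```text
t: 1.4
ee_pos: [0.4331, -0.225, 0.2699]
orientation: [-0.0, 0.821, 0.571, -0.0]
contact_force: [0.3, 0.3, 0.6]
opening: 0.0853
grip_force: 0.0
```

Run:
```python
from h import *
im,i,T=snap("wrist"); cv2.imwrite("pics/w1.png",im[:,:,::-1])
print(proj([(.456,-.185,.138)],i,T), togo((.456,-.185,.2),0), sensors.state()["qpos"].round(2))
```

```text
[[329.11900599 133.17261374]] (array([0.151, 0.025, 0.233]), np.float64(-0.45178038682216476)) [-0.64 -0.14  1.82 -0.    1.46 -0.29]
```

View pics/w1.png

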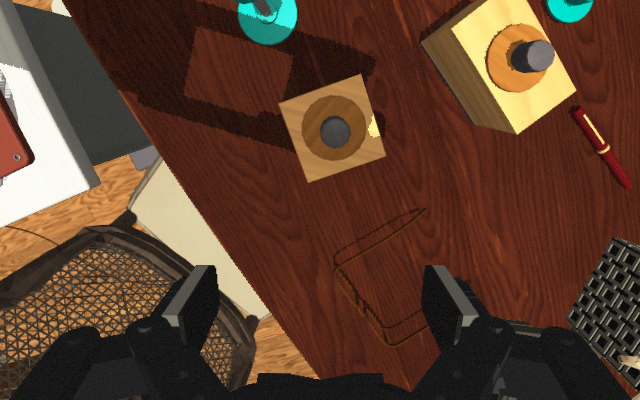

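The wrist view shows the square block's knob at (335,132), close to the predicted (329,133). The spectacles lie on the table at (385,280).

```bash
cat >> h.py <<'E'
def knob(P,rad=40,zk=.138):
    im,i,T=snap("wrist"); u=proj([P],i,T)[0]
    hsv=cv2.cvtColor(cv2.GaussianBlur(im,(3,3),0),cv2.COLOR_RGB2HSV)
    yy,xx=np.mgrid[:400,:640]; near=np.hypot(xx-u[0],yy-u[1])<rad
    m=cv2.morphologyEx(((hsv[...,1]<70)&near).astype(np.uint8),cv2.MORPH_OPEN,np.ones((3,3)))
    for c,st,b in blobs(m,80): print("  gray",c.round(1),st,ray(c,zk,i,T)[0].round(4))
    return im,i,T,u
E
python3 - <<'E'
from h import *
im,i,T,u=knob((.456,-.185,.138)); print(u, ray((335,132),.138,i,T))
hsv=cv2.cvtColor(im,cv2.COLOR_RGB2HSV); print(hsv[132,335],hsv[132,310],hsv[132,360])
E
```

```text
gray [334.7 131.8] [321 117  29  30 684] [ 0.4604 -0.1854  0.138 ]
[329.08023167 133.34685641] [[ 0.46057967 -0.18560554  0.138     ]]
[15 20 75] [ 15 185 132] [ 15 188 121]
```

Call:
{"name": "send_rows", "arguments": {"moves": [[-1, 0.155, 0.04, 0.2, -0.45], [-1, 0.155, 0.04, 0.2, -0.45], [-1, 0.155, 0.04, 0.2, -0.45], [-1, 0.155, 0.04, 0.36, -0.45], [-1, 0.155, 0.04, 0.52, -0.45], [-1, 0.155, 0.04, 0.52, -0.45], [0, 0.155, 0.04, 0.52, -0.45], [0.5, 0.155, 0.04, 0.52, -0.45], [1, 0.155, 0.04, 0.52, -0.45], [1, 0.155, 0.04, 0.52, -0.45], [1, 0.155, 0.04, 0.52, -0.45], [1, 0.155, 0.04, 0.52, -0.45]]}}

```text
t: 3.0
ee_pos: [0.462, -0.1847, 0.1159]
orientation: [0.001, 0.707, 0.707, 0.0]
contact_force: [-1.6, 0.1, 5.9]
opening: 0.0228
grip_force: 39.1
```

Call:
{"name": "send_rows", "arguments": {"moves": [[1, 0, 0, -0.2, 0], [1, 0, 0, -0.35, 0], [1, 0.1, 0.1, -0.35, 0], [1, 0.45, 0.293, -0.35, 0], [1, 0.45, 0.293, -0.35, 0], [1, 0.45, 0.293, -0.35, 0], [1, 0.45, 0.293, -0.2, 0], [1, 0.45, 0.293, 0, 0], [1, 0.45, 0.293, 0.2, 0], [1, 0.45, 0.293, 0.3, 0], [1, 0.45, 0.293, 0.312, 0], [1, 0.45, 0.293, 0.312, 0]]}}

```text
t: 4.5
ee_pos: [0.5489, -0.0498, 0.0209]
orientation: [0.0, 0.707, 0.707, -0.0]
contact_force: [-0.4, -0.5, 0.1]
opening: 0.0225
grip_force: 43.2
```

Call:
{"name": "send_rows", "arguments": {"moves": [[0.7, 0, 0, 0, 0], [0.3, 0, 0, 0, 0], [-0.3, 0, 0, 0, 0], [-0.5, 0, 0, 0, 0], [-0.5, 0, 0, -0.2, 0], [-0.5, 0, 0, -0.4, 0], [-0.5, 0, 0, -0.6, 0], [-1, 0, 0, -0.77, 0], [-1, 0, 0, -0.77, 0]]}}

```text
t: 5.62
ee_pos: [0.5519, -0.0497, 0.2578]
orientation: [0.005, 0.707, 0.707, 0.003]
contact_force: [-0.1, -0.3, 0.2]
opening: 0.0853
grip_force: 0.0
```

Run:
```python
from h import *
knob((.55,-.05,.043),60,.043)
print(sensors.state()["ee_pos"])
```

```text
gray [315.6 166.8] [306 155  20  24 385] [ 0.5504 -0.0488  0.043 ]
[ 0.55025155 -0.04934282  0.25441809]
```

Call:
{"name": "send_rows", "arguments": {"moves": [[-1, 0, 0, -0.2, 0], [-1, 0.9, -0.24, -0.2, 0.06], [-1, 0.9, -0.24, -0.2, 0.06], [-1, 0.9, -0.24, -0.2, 0.06], [-1, 0.9, -0.24, -0.2, 0.06], [-1, 0.9, -0.24, -0.2, 0.06], [-1, 0.9, -0.24, -0.2, 0.06], [-1, 0.9, -0.24, -0.2, 0.06]]}}

```text
t: 6.68
ee_pos: [0.4764, 0.2201, 0.3103]
orientation: [-0.0, 0.723, 0.691, -0.001]
contact_force: [-0.1, -0.0, -0.1]
opening: 0.0853
grip_force: 0.0
```

```bash
cat >> h.py <<'E'
def head(P,rad=60,zh=.171,save=None):
    im,i,T=snap("wrist"); u=proj([P],i,T)[0]
    if save: cv2.imwrite(save,im[:,:,::-1])
    hsv=cv2.cvtColor(im,cv2.COLOR_RGB2HSV)
    yy,xx=np.mgrid[:400,:640]; near=np.hypot(xx-u[0],yy-u[1])<rad
    m=(hsv[...,0]>10)&(hsv[...,0]<35)&(hsv[...,1]<120)&(hsv[...,2]>190)&near
    print("pred",u.round(1))
    for c,st,b in blobs(m,150):
        r=cv2.minAreaRect(np.argwhere(b)[:,::-1].astype(np.float32)); q=ray(cv2.boxPoints(r),zh,i,T); e=q[1:]-q[:-1]
        print("  wood",c.round(1),st,ray(r[0],zh,i,T)[0].round(4),"sides mm",(np.linalg.norm(e[:2],axis=1)*1000).round(1),"yaws",np.degrees(np.arctan2(e[:2,1],e[:2,0])).round(1))
E
python3 - <<'E'
from h import *
head((.478,.227,.171),60,.171,"pics/w2.png")
E
```

```text
pred [321.  179.3]
```

View pics/w2.png

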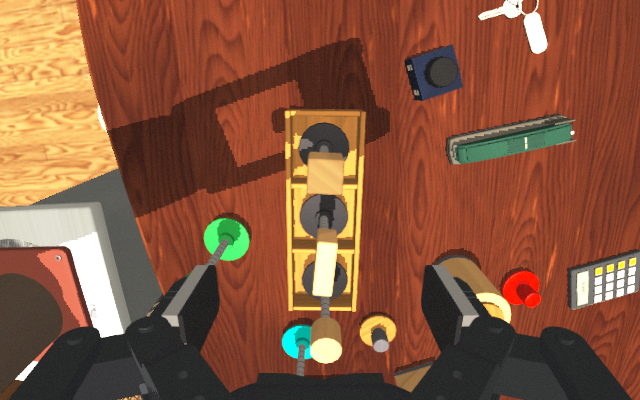

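The wrist view shows the square head at about (325,176), over its collar at (323,145), with the bin aligned to the tool. Grasping across bin x.

Call:
{"name": "send_rows", "arguments": {"moves": [[-1, 0.031, 0.013, 0.1, 0], [-1, 0.031, 0.013, 0.25, 0], [-1, 0.031, 0.013, 0.4, 0], [-1, 0.031, 0.013, 0.52, 0], [-1, 0.031, 0.013, 0.565, 0], [-0.4, 0.031, 0.013, 0.565, 0], [0, 0.031, 0.013, 0.565, 0], [0.5, 0.031, 0.013, 0.565, 0], [1, 0.031, 0.013, 0.565, 0], [1, 0.031, 0.013, 0.565, 0], [1, 0.031, 0.013, 0.565, 0], [1, 0.031, 0.013, 0.565, 0]], "newtons": 60}}

```text
t: 8.22
ee_pos: [0.4821, 0.2304, 0.1443]
orientation: [0.001, 0.723, 0.691, 0.001]
contact_force: [-0.7, -0.8, 4.6]
opening: 0.0291
grip_force: 58.6
```

Call:
{"name": "send_rows", "arguments": {"moves": [[1, 0, 0, -0.15, 0], [1, 0, 0, -0.35, 0], [1, 0, 0, -0.55, 0], [1, 0, 0, -0.72, 0], [1, -0.2, 0, -0.72, 0], [1, -0.4, 0, -0.72, 0], [1, -0.6, 0, -0.72, 0], [1, -0.8, 0, -0.72, 0], [1, -1, 0, -0.72, -0.06], [1, -1, 0, -0.72, -0.06], [1, -1, 0, -0.72, -0.06]]}}

```text
t: 9.6
ee_pos: [0.467, -0.0696, 0.3582]
orientation: [-0.0, 0.707, 0.707, 0.0]
contact_force: [0.0, 0.4, -3.4]
opening: 0.0292
grip_force: 61.0
```

Run:
```python
from h import *
print(togo((.4605,-.1855,.36),0))
im,i,T=snap("top"); cv2.imwrite("pics/t2.png",cv2.resize(im[110:290,190:400],None,fx=3.3,fy=3.3)[:,:,::-1])
hsv=cv2.cvtColor(im,cv2.COLOR_RGB2HSV)
m=(hsv[...,0]>10)&(hsv[...,0]<32)&(hsv[...,1]<150)&(hsv[...,2]>150)
for c,st,b in blobs(m[:290,:400],200): print(c.round(1),st,ray(c,.1,i,T)[0].round(3))
```

```text
(array([-0.386, -0.022, -0.006]), np.float64(-0.0005256018179196547))
[ 40.5 121.8] [    0     0   114   290 18646] [0.776 0.714 0.1  ]
[132.3 141.4] [115 119  28  37 270] [0.714 0.455 0.1  ]
[162.2 147.3] [147 137  26  25 230] [0.695 0.371 0.1  ]
[285.4 157.1] [272 144  28  27 510] [0.659 0.028 0.1  ]
[361.6 167.6] [339 150  46  36 902] [ 0.624 -0.184  0.1  ]
[239.3 223.6] [ 202  208   80   33 1567] [0.476 0.159 0.1  ]
[125.8 247.5] [101 232  51  31 727] [0.419 0.471 0.1  ]
```

View pics/t2.png

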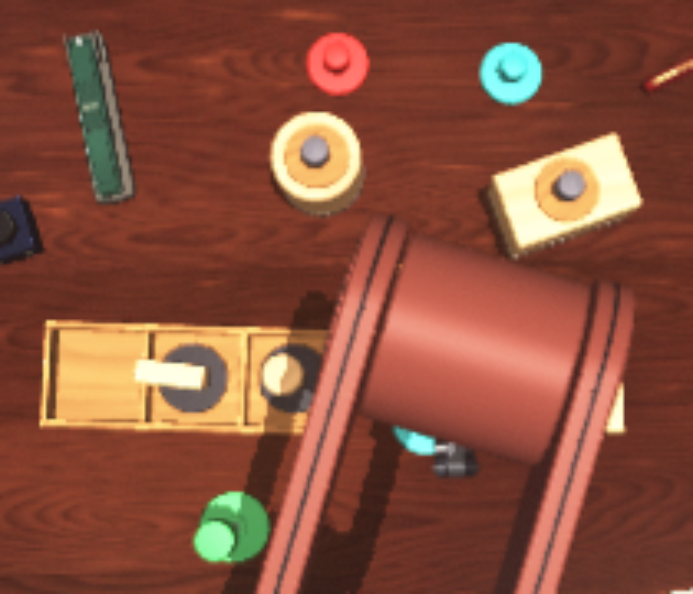

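The top view shows the gauge out of its now empty left compartment, and the round and oblong blocks unmoved. The arm hides the square block, so I check its well with the wrist camera.

Run:
```python
from h import *
im,i,T=snap("wrist")
a=np.linspace(0,6.28,60); 
for r in (.022,):
    for p in proj(np.c_[.4605+r*np.cos(a),-.1855+r*np.sin(a),0*a+.1],i,T): cv2.circle(im,tuple(int(v) for v in p),1,(255,0,255),-1)
for p in proj([(.4605+s*.037,-.1855+t*.037,.1) for s in(-1,1) for t in (-1,1)],i,T): print(p); cv2.circle(im,tuple(int(v) for v in p),2,(0,255,0),-1)
cv2.imwrite("pics/w3.png",im[:,:,::-1])
```

```text
[284.90907515 279.56681475]
[283.00996498 225.42428155]
[343.01994709 279.60734885]
[344.35359752 225.45466129]
```

View pics/w3.png

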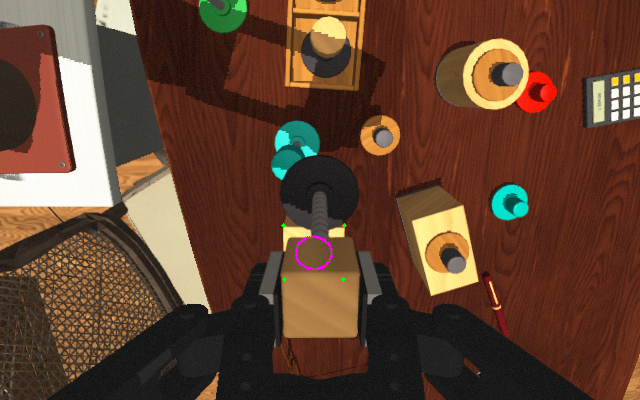

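Run:
```python
from h import *
s=sensors.state(); i=eyes.camera_info("wrist"); T=i["T_tool_cam"]
print(ray([(283,268),(357,268),(283,337),(357,337)],-.027,i,T).round(4))   # tool frame, top face
print(ray([(287,240),(352,240)],.008,i,T).round(4))
for z in(.11,.1,.09): print("collar",z,ray([(281,190),(358,190),(319,154),(319,226)],z,i,T).round(4).tolist())
print(togo((.4605,-.1855,.36),0))
```

```text
[[ 0.0158 -0.0128 -0.027 ]
 [ 0.0157  0.0139 -0.027 ]
 [-0.0144 -0.0139 -0.027 ]
 [-0.0145  0.0149 -0.027 ]]
[[ 0.0113 -0.0145  0.008 ]
 [ 0.0113  0.0152  0.008 ]]
collar 0.11 [[0.0064, -0.0279, 0.11], [0.0063, 0.0287, 0.11], [0.033, 0.0, 0.11], [-0.022, -0.0001, 0.11]]
collar 0.1 [[0.0092, -0.0268, 0.1], [0.0091, 0.0275, 0.1], [0.0347, 0.0, 0.1], [-0.0181, -0.0, 0.1]]
collar 0.09 [[0.012, -0.0257, 0.09], [0.012, 0.0264, 0.09], [0.0365, 0.0, 0.09], [-0.0141, -0.0, 0.09]]
(array([-0.39 , -0.023, -0.006]), np.float64(0.0028798993490116017))
```

Call:
{"name": "send_rows", "arguments": {"moves": [[1, -0.2, -0.023, 0, 0], [1, -0.39, -0.023, 0, 0], [1, -0.39, -0.023, 0, 0], [1, -0.39, -0.023, 0.15, 0], [1, -0.39, -0.023, 0.3, 0], [1, -0.39, -0.023, 0.3, 0], [1, -0.39, -0.023, 0.36, 0], [1, -0.39, -0.023, 0.4, 0], [1, -0.39, -0.023, 0.44, 0], [1, -0.39, -0.023, 0.48, 0], [1, -0.39, -0.023, 0.52, 0], [1, -0.39, -0.023, 0.52, 0]]}}

```text
t: 11.2
ee_pos: [0.4596, -0.1865, 0.2009]
orientation: [-0.001, 0.707, 0.707, -0.0]
contact_force: [0.4, -0.5, -2.5]
opening: 0.029
grip_force: 61.0
```

Call:
{"name": "send_rows", "arguments": {"moves": [[1, 0, 0, 0.01, 0], [1, 0, 0, 0.02, 0], [1, 0, 0, 0.03, 0], [1, 0, 0, 0.04, 0], [1, 0, 0, 0.05, 0], [1, 0, 0, 0.05, 0]], "newtons": 30}}

```text
t: 11.95
ee_pos: [0.4603, -0.1867, 0.1869]
orientation: [-0.0, 0.707, 0.707, 0.0]
contact_force: [-0.3, 0.7, -2.8]
opening: 0.0292
grip_force: 61.2
```

Call:
{"name": "send_rows", "arguments": {"moves": [[1, 0, 0, 0.01, 0], [1, 0, 0, 0.02, 0], [1, 0, 0, 0.03, 0], [1, 0, 0, 0.04, 0], [1, 0, 0, 0.04, 0]]}}

```text
t: 12.58
ee_pos: [0.4602, -0.1867, 0.1748]
orientation: [-0.0, 0.707, 0.707, -0.0]
contact_force: [-0.2, -0.2, -2.4]
opening: 0.0291
grip_force: 61.0
```

Call:
{"name": "send_rows", "arguments": {"moves": [[1, 0, 0, 0.01, 0], [1, 0, 0, 0.02, 0], [1, 0, 0, 0.03, 0], [1, 0, 0, 0.04, 0], [1, 0, 0, 0.04, 0]]}}

```text
t: 13.2
ee_pos: [0.4602, -0.1867, 0.1628]
orientation: [-0.0, 0.707, 0.707, -0.0]
contact_force: [0.6, 0.0, -1.8]
opening: 0.029
grip_force: 61.1
```

Call:
{"name": "send_rows", "arguments": {"moves": [[1, 0, 0, 0.01, 0], [1, 0, 0, 0.02, 0], [1, 0, 0, 0.03, 0], [1, 0, 0, 0.03, 0]]}}

```text
t: 13.7
ee_pos: [0.4602, -0.1867, 0.1538]
orientation: [-0.0, 0.707, 0.707, -0.0]
contact_force: [-0.3, -0.8, -2.5]
opening: 0.0292
grip_force: 61.1
```

Call:
{"name": "send_rows", "arguments": {"moves": [[1, 0, 0, 0.007, 0], [1, 0, 0, 0.014, 0], [1, 0, 0, 0.02, 0], [1, 0, 0, 0.02, 0]]}}

```text
t: 14.2
ee_pos: [0.4611, -0.1875, 0.1523]
orientation: [0.001, 0.707, 0.707, -0.0]
contact_force: [-8.6, 4.6, 23.6]
opening: 0.0294
grip_force: 64.6
```

Call:
{"name": "send_rows", "arguments": {"moves": [[1, 0, 0, -0.02, 0], [1, 0, 0, -0.1, 0], [1, 0, 0, -0.25, 0], [1, 0, 0, -0.42, 0], [1, 0, 0, -0.6, 0], [1, 0, 0, -0.69, 0], [1, 0.2, 0.03, -0.69, 0.06], [1, 0.4, 0.06, -0.69, 0.06], [1, 0.6, 0.06, -0.69, 0.06], [1, 0.8, 0.07, -0.69, 0.06], [1, 1, 0.07, -0.69, 0.06], [1, 1, 0.07, -0.69, 0.06]]}}

```text
t: 15.7
ee_pos: [0.4803, 0.1173, 0.3546]
orientation: [-0.001, 0.721, 0.693, 0.0]
contact_force: [0.3, -0.7, -2.7]
opening: 0.0288
grip_force: 60.9
```

Run:
```python
from h import *
im,i,T=snap("wrist"); cv2.imwrite("pics/w4.png",im[:,:,::-1])
print(togo((.4815,.2290,.36)), sensors.state()["ee_pos"], sensors.state()["contact_force"])
```

```text
(array([ 0.38 , -0.013, -0.018]), None) [0.48062192 0.11505664 0.35452642] [-0.05332476  0.07009595 -2.07864935]
```

View pics/w4.png

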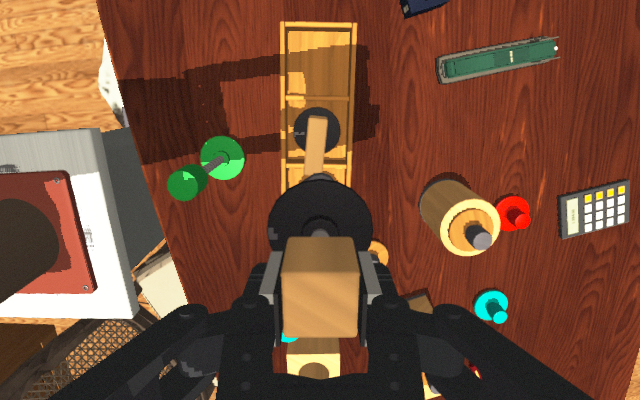

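The collar now sits visibly higher on the rod, just under the head at about (320,220). The left bin compartment is empty at (321,62), so I stand the gauge back there.

Call:
{"name": "send_rows", "arguments": {"moves": [[1, 0.2, -0.013, 0, 0], [1, 0.38, -0.013, 0, 0], [1, 0.38, -0.013, 0, 0], [1, 0.38, -0.013, 0.2, 0], [1, 0.38, -0.013, 0.4, 0], [1, 0.38, -0.013, 0.55, 0], [1, 0.38, -0.013, 0.63, 0], [1, 0.38, -0.013, 0.66, 0], [1, 0.38, -0.013, 0.68, 0], [1, 0.38, -0.013, 0.69, 0], [1, 0.38, -0.013, 0.69, 0]]}}

```text
t: 17.12
ee_pos: [0.483, 0.2274, 0.149]
orientation: [0.0, 0.723, 0.691, 0.001]
contact_force: [0.6, -0.5, -2.6]
opening: 0.0291
grip_force: 60.9
```

Call:
{"name": "send_rows", "arguments": {"moves": [[1, 0, 0, 0.007, 0], [1, 0, 0, 0.013, 0], [1, 0, 0, 0.017, 0], [1, 0, 0, 0.017, 0]]}}

```text
t: 17.62
ee_pos: [0.4828, 0.2276, 0.1443]
orientation: [0.0, 0.723, 0.691, 0.0]
contact_force: [-1.1, 0.0, 4.8]
opening: 0.0292
grip_force: 62.0
```

Call:
{"name": "send_rows", "arguments": {"moves": [[0.7, 0, 0, 0, 0], [0.3, 0, 0, 0, 0], [-0.2, 0, 0, 0, 0], [-0.6, 0, 0, 0, 0], [-0.6, 0, 0, -0.1, 0], [-0.6, 0, 0, -0.3, 0], [-0.6, 0, 0, -0.45, 0], [-0.6, -0.2, 0.1, -0.45, 0], [-0.6, -0.4, 0.2, -0.45, 0], [-0.6, -0.6, 0.3, -0.45, 0], [-0.6, -0.8, 0.4, -0.45, 0], [-1, -1, 0.45, -0.45, 0]]}}

```text
t: 19.12
ee_pos: [0.5998, -0.0637, 0.2776]
orientation: [-0.0, 0.723, 0.691, 0.0]
contact_force: [0.5, 0.6, 0.4]
opening: 0.0838
grip_force: 0.0
```

Run:
```python
from h import *
im,i,T,u=knob((.62,-.18,.138),60)
print(u,togo((.62,-.18,.25)))
im,i,T=snap("top"); cv2.imwrite("pics/t3.png",cv2.resize(im[110:290,190:400],None,fx=3.3,fy=3.3)[:,:,::-1])
```

```text
gray [352.3 303.3] [341 287  24  33 630] [ 0.625 -0.175  0.138]
[346.93459061 308.16132369] (array([-0.357,  0.084,  0.093]), None)
```

View pics/t3.png

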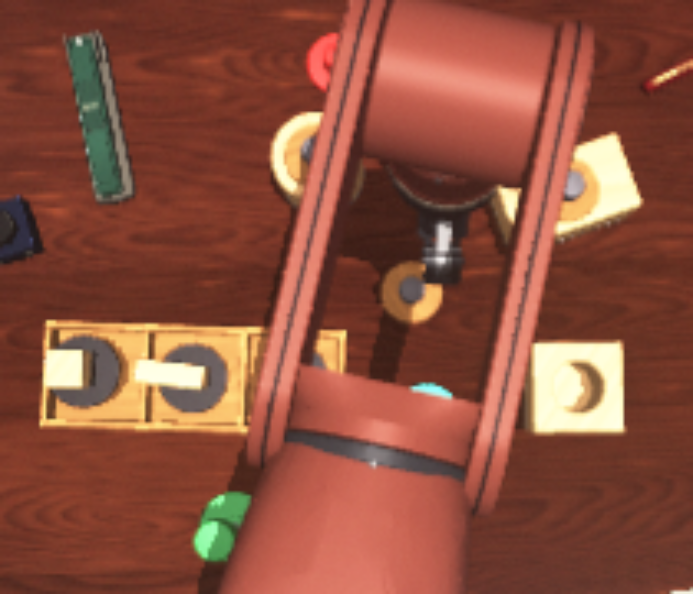

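The top view shows the square gauge back upright in the left compartment. The square block's well is open at crop (578,385), unmoved, and the first cap stands at (411,292). Next is the oblong block's cap.

Call:
{"name": "send_rows", "arguments": {"moves": [[-1, -0.2, 0.094, 0, 0], [-1, -0.35, 0.094, 0.09, 0], [-1, -0.35, 0.094, 0.09, 0], [-1, -0.35, 0.094, 0.09, 0]]}}

```text
t: 19.73
ee_pos: [0.6223, -0.1673, 0.2507]
orientation: [-0.001, 0.723, 0.69, 0.0]
contact_force: [0.0, 0.4, 0.9]
opening: 0.0853
grip_force: 0.0
```

Run:
```python
from h import *
im,i,T,u=knob((.622,-.178,.138),50)
print(u,togo((.622,-.178,.115)))
```

```text
gray [287.2 196.6] [280 186  13  27 181] [ 0.5985 -0.1655  0.138 ]
  gray [324.7 212.6] [311 196  28  34 784] [ 0.6259 -0.1795  0.138 ]
  gray [334.5 239.1] [ 295  209   74   52 1757] [ 0.6325 -0.2016  0.138 ]
[319.48799772 210.97694706] (array([-0.037, -0.001,  0.455]), None)
```

Call:
{"name": "send_rows", "arguments": {"moves": [[-1, -0.047, 0.011, 0.1, 0], [-1, -0.047, 0.011, 0.3, 0], [-1, -0.047, 0.011, 0.455, 0], [-1, -0.047, 0.011, 0.455, 0], [0, -0.047, 0.011, 0.455, 0], [0.5, -0.047, 0.011, 0.455, 0], [1, -0.047, 0.011, 0.455, 0], [1, -0.047, 0.011, 0.455, 0], [1, -0.047, 0.011, 0.455, 0], [1, -0.047, 0.011, 0.455, 0]], "newtons": 40}}

```text
t: 21.02
ee_pos: [0.6262, -0.1827, 0.1167]
orientation: [0.001, 0.723, 0.691, 0.001]
contact_force: [-1.0, 0.4, 5.9]
opening: 0.0224
grip_force: 39.4
```

Call:
{"name": "send_rows", "arguments": {"moves": [[1, 0, 0, -0.15, 0], [1, 0, 0, -0.33, 0], [1, -0.01, -0.15, -0.33, 0], [1, -0.038, -0.35, -0.33, 0], [1, -0.038, -0.55, -0.33, 0], [1, -0.038, -0.55, -0.33, 0], [1, -0.038, -0.55, -0.33, 0], [1, -0.038, -0.55, -0.2, 0], [1, -0.038, -0.55, -0.08, 0], [1, -0.038, -0.55, -0.04, 0], [1, -0.038, -0.55, -0.01, 0], [1, -0.038, -0.55, -0.005, 0]]}}

```text
t: 22.52
ee_pos: [0.4607, -0.1863, 0.1167]
orientation: [0.001, 0.723, 0.691, 0.0]
contact_force: [-0.3, 0.4, 0.1]
opening: 0.0226
grip_force: 39.6
```

Call:
{"name": "send_rows", "arguments": {"moves": [[0.7, 0, 0, 0, 0], [0.3, 0, 0, 0, 0], [-0.3, 0, 0, 0, 0], [-0.6, 0, 0, 0, 0], [-0.6, 0, 0, -0.2, 0], [-0.6, 0, 0, -0.4, 0], [-1, 0, 0, -0.5, 0], [-1, 0, 0, -0.5, 0]]}}

```text
t: 23.52
ee_pos: [0.4613, -0.1869, 0.2696]
orientation: [0.003, 0.723, 0.691, 0.001]
contact_force: [0.9, -0.4, -0.5]
opening: 0.0852
grip_force: 0.0
```

Run:
```python
from h import *
im,i,T,u=knob((.4605,-.1855,.138),40)
print(u,togo((.478,.141,.32)))
x,y=u.astype(int); cv2.imwrite("pics/w5.png",cv2.resize(im[max(0,y-90):y+110,x-120:x+120],None,fx=2.5,fy=2.5)[:,:,::-1])
```

```text
gray [318.1 186.4] [305 171  27  31 668] [ 0.4614 -0.1841  0.138 ]
[317.00746182 188.2286768 ] (array([ 1.092,  0.009, -0.178]), None)
```

View pics/w5.png

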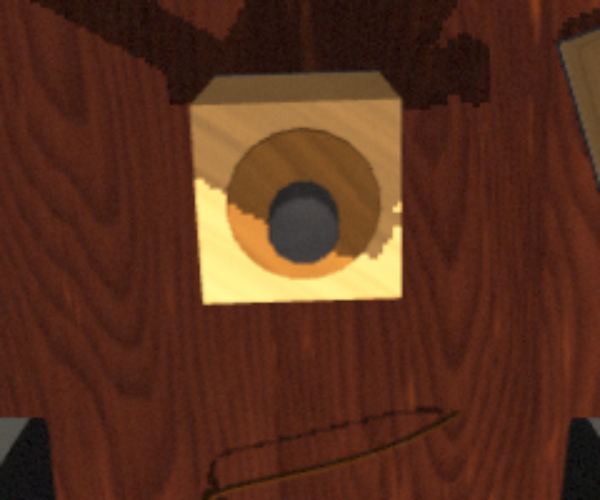

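The cap lies flat and centred on the square block. Next is the bar-headed gauge.

Call:
{"name": "send_rows", "arguments": {"moves": [[-1, 0.1, 0, -0.17, 0], [-1, 0.3, 0, -0.17, 0], [-1, 0.5, 0, -0.17, 0], [-1, 0.7, 0, -0.17, 0], [-1, 0.9, 0, -0.17, 0], [-1, 1, 0.01, -0.17, 0], [-1, 1, 0.01, -0.17, 0], [-1, 1, 0.01, -0.17, 0]]}}

```text
t: 24.58
ee_pos: [0.4761, 0.1131, 0.3155]
orientation: [-0.001, 0.723, 0.691, -0.001]
contact_force: [0.5, -0.8, 0.2]
opening: 0.0856
grip_force: 0.0
```

Run:
```python
from h import *
head((.478,.141,.171),70,.171,"pics/w6.png"); print(togo((.478,.141,.144)),sensors.state()["ee_pos"])
```

```text
pred [320.3 152.6]
(array([0.095, 0.003, 0.573]), None) [0.47625027 0.11269341 0.31592584]
```

View pics/w6.png

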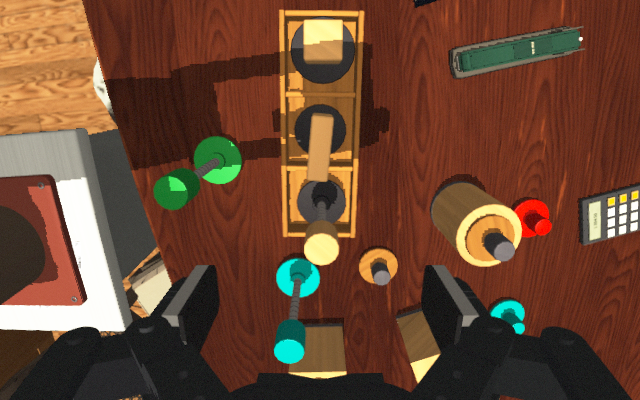

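The wrist view shows the bar head at (320,150) in the middle compartment, in line with the tool, and the square gauge upright above it at (323,42).

Call:
{"name": "send_rows", "arguments": {"moves": [[-1, 0.1, 0.003, 0.1, 0], [-1, 0.1, 0.003, 0.25, 0], [-1, 0.1, 0.003, 0.4, 0], [-1, 0.1, 0.003, 0.52, 0], [-1, 0.1, 0.003, 0.573, 0], [-0.4, 0.1, 0.003, 0.573, 0], [0, 0.1, 0.003, 0.573, 0], [0.5, 0.1, 0.003, 0.573, 0], [1, 0.1, 0.003, 0.573, 0], [1, 0.1, 0.003, 0.573, 0], [1, 0.1, 0.003, 0.573, 0], [1, 0.1, 0.003, 0.573, 0]], "newtons": 60}}

```text
t: 26.12
ee_pos: [0.4792, 0.1437, 0.1467]
orientation: [0.0, 0.723, 0.691, 0.0]
contact_force: [-2.5, -0.1, 6.4]
opening: 0.0168
grip_force: 58.3
```

Call:
{"name": "send_rows", "arguments": {"moves": [[1, 0, 0, -0.15, 0], [1, 0, 0, -0.35, 0], [1, 0, 0, -0.55, 0], [1, 0, 0, -0.71, 0], [1, -0.15, 0.08, -0.71, 0], [1, -0.35, 0.17, -0.71, 0], [1, -0.5, 0.26, -0.71, 0], [1, -0.6, 0.32, -0.71, 0], [1, -0.7, 0.36, -0.71, 0], [1, -0.7, 0.36, -0.71, 0], [1, -0.7, 0.36, -0.71, 0]]}}

```text
t: 27.5
ee_pos: [0.5768, -0.0708, 0.358]
orientation: [-0.0, 0.723, 0.691, -0.0]
contact_force: [-0.2, -0.1, -1.6]
opening: 0.0169
grip_force: 59.1
```

Run:
```python
from h import *
im,i,T=snap("wrist")
print(togo((.6255,-.181,.36)),sensors.state()["ee_pos"])
a=np.linspace(0,6.28,60); raw=im.copy()
for p in proj(np.c_[.6255+.022*np.cos(a),-.181+.022*np.sin(a),0*a+.1],i,T): cv2.circle(im,tuple(int(v) for v in p),1,(255,0,255),-1)
cv2.imwrite("pics/w7.png",im[:,:,::-1])
```

```text
(array([-0.361,  0.179, -0.006]), None) [ 0.57683362 -0.07040605  0.35819736]
```

View pics/w7.png

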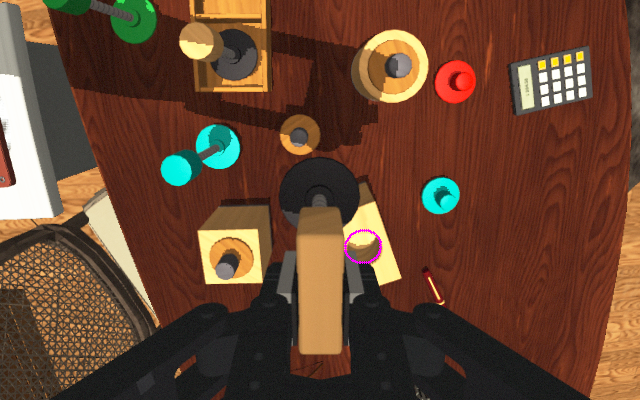

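The wrist view shows the oblong block's open well at (363,247), inside the predicted ring, with the bar gauge hanging straight. Moving over and in.

Call:
{"name": "send_rows", "arguments": {"moves": [[1, -0.18, 0.09, 0, 0], [1, -0.361, 0.179, 0, 0], [1, -0.361, 0.179, 0, 0], [1, -0.361, 0.179, 0.15, 0], [1, -0.361, 0.179, 0.28, 0], [1, -0.361, 0.179, 0.3, 0], [1, -0.361, 0.179, 0.35, 0], [1, -0.361, 0.179, 0.39, 0], [1, -0.361, 0.179, 0.43, 0], [1, -0.361, 0.179, 0.47, 0], [1, -0.361, 0.179, 0.51, 0], [1, -0.361, 0.179, 0.51, 0]]}}

```text
t: 29.05
ee_pos: [0.6251, -0.1818, 0.2037]
orientation: [-0.001, 0.723, 0.69, -0.0]
contact_force: [-0.2, -0.4, -1.5]
opening: 0.0169
grip_force: 59.5
```

Call:
{"name": "send_rows", "arguments": {"moves": [[1, 0, 0, 0.01, 0], [1, 0, 0, 0.02, 0], [1, 0, 0, 0.03, 0], [1, 0, 0, 0.03, 0]]}}

```text
t: 29.55
ee_pos: [0.6258, -0.182, 0.196]
orientation: [0.0, 0.723, 0.691, 0.0]
contact_force: [-0.1, 0.5, -2.4]
opening: 0.0165
grip_force: 59.5
```

Call:
{"name": "send_rows", "arguments": {"moves": [[1, 0, 0, 0.01, 0], [1, 0, 0, 0.02, 0], [1, 0, 0, 0.03, 0], [1, 0, 0, 0.03, 0]]}}

```text
t: 30.05
ee_pos: [0.6265, -0.1824, 0.1907]
orientation: [0.001, 0.723, 0.691, 0.0]
contact_force: [-4.7, 0.7, 13.1]
opening: 0.0167
grip_force: 61.8
```

Call:
{"name": "send_rows", "arguments": {"moves": [[1, 0, 0, -0.02, 0], [1, 0, 0, -0.1, 0], [1, 0, 0, -0.25, 0], [1, 0, 0, -0.42, 0], [1, 0, 0, -0.57, 0], [1, 0, 0, -0.57, 0], [1, 0.2, -0.1, -0.57, 0], [1, 0.4, -0.2, -0.57, 0], [1, 0.6, -0.3, -0.57, 0], [1, 0.75, -0.38, -0.57, 0], [1, 0.75, -0.38, -0.57, 0]]}}

```text
t: 31.42
ee_pos: [0.5201, 0.0517, 0.3564]
orientation: [-0.001, 0.721, 0.692, -0.0]
contact_force: [0.5, -0.5, -2.6]
opening: 0.0166
grip_force: 59.7
```

Run:
```python
from h import *
print(togo((.4792,.143,.150)), sensors.state()["ee_pos"])
im,i,T=snap("wrist"); cv2.imwrite("pics/w8.png",im[:,:,::-1])
# collar height from its dark width
g=im.max(2)
for v in range(150,245,8): 
    r=np.where(g[v,250:390]<60)[0]; print(v,r.min()+250 if len(r) else None,r.max()+250 if len(r) else None,end="; ")
```

```text
(array([ 0.297, -0.147,  0.689]), None) [0.52012651 0.05174864 0.35638428]
150 278 297; 158 None None; 166 312 329; 174 292 347; 182 285 355; 190 280 359; 198 276 363; 206 269 363; 214 276 363; 222 278 361; 230 283 357; 238 346 351;
```

Call:
{"name": "send_rows", "arguments": {"moves": [[1, 0.15, -0.07, 0, 0], [1, 0.297, -0.147, 0, 0], [1, 0.297, -0.147, 0, 0], [1, 0.297, -0.147, 0.2, 0], [1, 0.297, -0.147, 0.4, 0], [1, 0.297, -0.147, 0.55, 0], [1, 0.297, -0.147, 0.63, 0], [1, 0.297, -0.147, 0.67, 0], [1, 0.297, -0.147, 0.685, 0], [1, 0.297, -0.147, 0.69, 0], [1, 0.297, -0.147, 0.698, 0], [1, 0.297, -0.147, 0.698, 0]]}}

```text
t: 32.98
ee_pos: [0.4827, 0.1393, 0.1494]
orientation: [0.0, 0.723, 0.691, 0.0]
contact_force: [0.2, 1.0, -2.8]
opening: 0.0167
grip_force: 59.8
```

Call:
{"name": "send_rows", "arguments": {"moves": [[1, 0, 0, 0.006, 0], [1, 0, 0, 0.012, 0], [1, 0, 0, 0.016, 0], [1, 0, 0, 0.016, 0]]}}

```text
t: 33.48
ee_pos: [0.4835, 0.1393, 0.1467]
orientation: [0.001, 0.723, 0.691, 0.001]
contact_force: [-4.2, -0.6, 13.4]
opening: 0.017
grip_force: 62.1
```

Call:
{"name": "send_rows", "arguments": {"moves": [[1, 0, 0, -0.006, 0], [0.7, 0, 0, -0.006, 0], [0.3, 0, 0, -0.006, 0], [-0.2, 0, 0, -0.006, 0], [-0.5, 0, 0, -0.006, 0], [-0.5, 0, 0, -0.15, 0], [-0.5, 0, 0, -0.3, 0], [-0.5, 0, 0, -0.42, 0], [-1, -0.1, 0.2, -0.42, 0], [-1, -0.25, 0.4, -0.42, 0], [-1, -0.36, 0.6, -0.42, 0], [-1, -0.36, 0.6, -0.42, 0]]}}

```text
t: 34.98
ee_pos: [0.6591, 0.0203, 0.2686]
orientation: [-0.0, 0.724, 0.69, -0.0]
contact_force: [0.1, 0.6, -0.3]
opening: 0.0852
grip_force: 0.0
```

Run:
```python
from h import *
im,i,T,u=knob((.6575,.022,.138),60); cv2.imwrite("pics/w9.png",im[:,:,::-1])
print(u,togo((.6575,.022,.115)),sensors.state()["ee_pos"])
```

```text
gray [319.7 178.9] [306 164  28  31 691] [0.6599 0.0299 0.138 ]
  gray [329.2 202.5] [303 194  48  15 268] [0.6666 0.0101 0.138 ]
[317.13213231 188.69906639] (array([ 0.009, -0.008,  0.511]), None) [0.65991984 0.01939927 0.26843659]
```

Call:
{"name": "send_rows", "arguments": {"moves": [[-1, 0.029, 0, 0.1, 0], [-1, 0.029, 0, 0.25, 0], [-1, 0.029, 0, 0.4, 0], [-1, 0.029, 0, 0.511, 0], [-1, 0.029, 0, 0.511, 0], [0, 0.029, 0, 0.511, 0], [0.5, 0.029, 0, 0.511, 0], [1, 0.029, 0, 0.511, 0], [1, 0.029, 0, 0.511, 0], [1, 0.029, 0, 0.511, 0], [1, 0.029, 0, 0.511, 0]], "newtons": 40}}

```text
t: 36.4
ee_pos: [0.6585, 0.0315, 0.1184]
orientation: [0.001, 0.723, 0.691, 0.001]
contact_force: [-1.1, 0.6, 5.5]
opening: 0.0221
grip_force: 39.5
```

Call:
{"name": "send_rows", "arguments": {"moves": [[1, 0, 0, -0.15, 0], [1, 0, 0, -0.35, 0], [1, 0, 0, -0.55, 0], [1, -0.1, -0.1, -0.75, 0], [1, -0.25, -0.2, -0.8, 0], [1, -0.353, -0.257, -0.8, 0], [1, -0.353, -0.257, -0.8, 0], [1, -0.353, -0.257, -0.8, 0]]}}

```text
t: 37.4
ee_pos: [0.5757, -0.0703, 0.3563]
orientation: [-0.0, 0.723, 0.69, 0.0]
contact_force: [-0.1, 0.4, -0.6]
opening: 0.0221
grip_force: 39.8
```

Run:
```python
from h import *
im,i,T=snap("wrist"); a=cv2.imread("pics/w7.png")[:,:,::-1]
print(sensors.state()["ee_pos"],togo((.625,-.178,.215)))
box=np.s_[180:290,350:410]
def m(x):
    h=cv2.cvtColor(x,cv2.COLOR_RGB2HSV); return ((h[...,0]>15)&(h[...,0]<35)&(h[...,1]<130)&(h[...,2]>170))
for x in(a,im):
    q=np.argwhere(m(x)[box]); print(len(q),q.mean(0)+[180,350],q.min(0)+[180,350],q.max(0)+[180,350])
cv2.imwrite("pics/w10.png",np.hstack([a[170:310,190:420],im[170:310,190:420]])[:,:,::-1].repeat(1,0))
# circle fit check: gray cap knob in hand
```

```text
[ 0.57580727 -0.06991415  0.35609402] (array([-0.353,  0.181,  0.47 ]), None)
1714 [241.49008168 374.33488915] [202 350] [284 400]
1335 [239.58277154 378.21198502] [203 350] [283 401]
```

Call:
{"name": "send_rows", "arguments": {"moves": [[1, -0.18, 0.09, 0.1, 0], [1, -0.356, 0.184, 0.2, 0], [1, -0.356, 0.184, 0.35, 0], [1, -0.356, 0.184, 0.47, 0], [1, -0.356, 0.184, 0.55, 0], [1, -0.356, 0.184, 0.65, 0], [1, -0.356, 0.184, 0.72, 0], [1, -0.356, 0.184, 0.76, 0], [1, -0.356, 0.184, 0.78, 0], [1, -0.356, 0.184, 0.787, 0], [1, -0.356, 0.184, 0.787, 0]]}}

```text
t: 38.83
ee_pos: [0.6264, -0.1801, 0.1215]
orientation: [0.001, 0.723, 0.691, 0.0]
contact_force: [0.4, -0.1, -0.1]
opening: 0.0223
grip_force: 39.9
```

Call:
{"name": "send_rows", "arguments": {"moves": [[1, 0, 0, 0.005, 0], [1, 0, 0, 0.01, 0], [1, 0, 0, 0.01, 0], [0.7, 0, 0, 0.01, 0], [0.3, 0, 0, 0.01, 0], [-0.3, 0, 0, 0.01, 0], [-0.6, 0, 0, 0.01, 0], [-0.6, 0, 0, -0.2, 0], [-0.6, 0, 0, -0.4, 0], [-1, 0, 0, -0.5, 0], [-1, 0, 0, -0.5, 0]]}}

```text
t: 40.2
ee_pos: [0.6275, -0.1805, 0.2746]
orientation: [0.003, 0.723, 0.691, 0.001]
contact_force: [0.4, -0.2, 0.0]
opening: 0.0849
grip_force: 0.0
```

Run:
```python
from h import *
im,i,T,u=knob((.6255,-.181,.138),45); cv2.imwrite("pics/w11.png",im[:,:,::-1])
h=cv2.cvtColor(im,cv2.COLOR_RGB2HSV)
# flange (orange) centroid at z=.106
m=(h[...,0]>8)&(h[...,0]<20)&(h[...,1]>130)&(h[...,2]>90)
for c,st,b in blobs(m,500):
    if np.hypot(*(c-u))<80: (x,y),r=cv2.minEnclosingCircle(np.argwhere(b)[:,::-1].astype(np.float32)); print("flange",c,st,ray((x,y),.106,i,T),r)
print(u,togo((.48,.055,.32)),sensors.state()["ee_pos"])
```

```text
gray [321.3 213.5] [ 278  173   82   61 1585] [ 0.6292 -0.2023  0.138 ]
  gray [317.2 188.9] [305 174  26  31 649] [ 0.6268 -0.181   0.138 ]
flange [317.23851142 155.11953764] [ 261  108  101   94 3547] [[ 0.62384339 -0.16782999  0.106     ]] 58.70838165283203
[315.57133464 189.00330129] (array([ 0.76 , -0.523, -0.163]), None) [ 0.62634605 -0.18004894  0.27162407]
```

Call:
{"name": "send_rows", "arguments": {"moves": [[-1, 0.1, 0, -0.16, 0], [-1, 0.25, -0.17, -0.16, 0], [-1, 0.4, -0.3, -0.16, 0], [-1, 0.55, -0.4, -0.16, 0], [-1, 0.7, -0.5, -0.16, 0], [-1, 0.76, -0.523, -0.16, 0], [-1, 0.76, -0.523, -0.16, 0], [-1, 0.76, -0.523, -0.16, 0], [-1, 0.76, -0.523, -0.16, 0]]}}

```text
t: 41.38
ee_pos: [0.4801, 0.0541, 0.318]
orientation: [-0.0, 0.724, 0.69, -0.0]
contact_force: [0.6, 0.4, -0.3]
opening: 0.0853
grip_force: 0.0
```

Run:
```python
from h import *
im,i,T=snap("wrist"); cv2.imwrite("pics/w12.png",im[:,:,::-1])
u=proj([(.48,.055,.171)],i,T)[0]; print(u,togo((.48,.055,.145)),sensors.state()["ee_pos"])
```

```text
[319.0747403  184.25042652] (array([0.003, 0.   , 0.577]), None) [0.48009295 0.05415959 0.31817229]
```

View pics/w12.png

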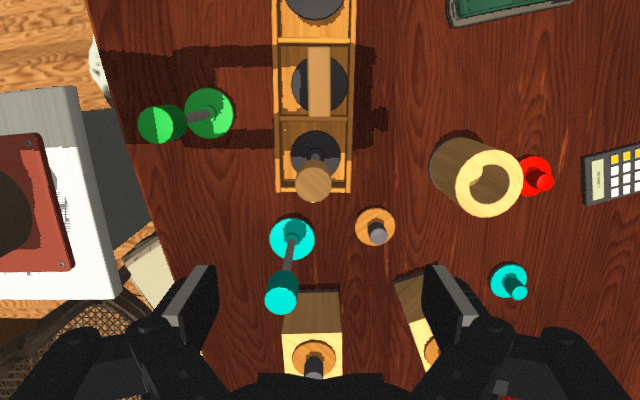

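The wrist view shows the round head at (313,185), about 5 mm left of the prediction. The bar gauge stands upright in the middle compartment, and the round block's open well is at about (489,184).

Run:
```python
from h import *
im,i,T=snap("wrist")
print(ray([(313,185)],.171,i,T), ray([(489,184),(468,184),(511,184)],.1,i,T))
h=cv2.cvtColor(im,cv2.COLOR_RGB2HSV); m=(h[...,0]>15)&(h[...,0]<35)&(h[...,1]<130)&(h[...,2]>200); m[:,:440]=0;m[240:]=0;m[:140]=0;m[:,530:]=0
c,st,b=max(blobs(m,300),key=lambda q:q[1][4])
cn=cv2.findContours(b.astype(np.uint8),cv2.RETR_EXTERNAL,cv2.CHAIN_APPROX_NONE)[0][0]; e=cv2.fitEllipse(cn); print(e,ray(e[0],.1,i,T),st)
```

```text
[[0.47487738 0.05465489 0.171     ]] [[0.6596923  0.02818939 0.1       ]
 [0.63664099 0.02922027 0.1       ]
 [0.68422232 0.02710648 0.1       ]]
((488.8565673828125, 182.94192504882812), (61.25529098510742, 69.37268829345703), 46.4062614440918) [[0.65942502 0.02936595 0.1       ]] [ 456  150   67   67 2198]
```

Call:
{"name": "send_rows", "arguments": {"moves": [[-1, 0, -0.015, 0.1, 0], [-1, 0, -0.015, 0.25, 0], [-1, 0, -0.015, 0.4, 0], [-1, 0, -0.015, 0.52, 0], [-1, 0, -0.015, 0.577, 0], [-0.4, 0, -0.015, 0.577, 0], [0, 0, -0.015, 0.577, 0], [0.5, 0, -0.015, 0.577, 0], [1, 0, -0.015, 0.577, 0], [1, 0, -0.015, 0.577, 0], [1, 0, -0.015, 0.577, 0], [1, 0, -0.015, 0.577, 0]], "newtons": 60}}

```text
t: 42.98
ee_pos: [0.4763, 0.0554, 0.1475]
orientation: [0.001, 0.723, 0.691, 0.001]
contact_force: [-1.7, -0.7, 6.0]
opening: 0.0303
grip_force: 59.2
```

Call:
{"name": "send_rows", "arguments": {"moves": [[1, 0, 0, -0.15, 0], [1, 0, 0, -0.35, 0], [1, 0, 0, -0.55, 0], [1, 0, 0, -0.71, 0], [1, -0.05, 0.15, -0.71, 0], [1, -0.05, 0.3, -0.71, 0], [1, -0.05, 0.3, -0.71, 0], [1, -0.05, 0.3, -0.71, 0]]}}

```text
t: 43.98
ee_pos: [0.5639, 0.0363, 0.3581]
orientation: [-0.001, 0.723, 0.691, -0.0]
contact_force: [-0.9, 0.1, -1.8]
opening: 0.0303
grip_force: 61.1
```

Run:
```python
from h import *
im,i,T=snap("wrist"); cv2.imwrite("pics/w13.png",im[:,:,::-1])
P=(.6593,.0287,.1); u=proj([P],i,T)[0]; print(u,togo((.6593,.0292,.36)),sensors.state()["ee_pos"])
h=cv2.cvtColor(im,cv2.COLOR_RGB2HSV); m=(h[...,0]>15)&(h[...,0]<35)&(h[...,1]<130)&(h[...,2]>170)
yy,xx=np.mgrid[:400,:640]; m&=(np.hypot(xx-u[0],yy-u[1])<60)&(xx>370)
for c,st,b in blobs(m,200):
    cn=cv2.findContours(b.astype(np.uint8),cv2.RETR_EXTERNAL,cv2.CHAIN_APPROX_NONE)[0][0]; e=cv2.fitEllipse(cn); print(e,ray(e[0],.1,i,T),st)
```

```text
[403.03691704 163.08731837] (array([-0.009,  0.319, -0.005]), None) [0.56371034 0.03642968 0.35864164]
((404.14105224609375, 163.07022094726562), (59.87957763671875, 64.8972396850586), 40.87316131591797) [[0.66057477 0.02866588 0.1       ]] [ 372  131   64   64 2316]
```

Call:
{"name": "send_rows", "arguments": {"moves": [[1, -0.005, 0.16, 0, 0], [1, -0.01, 0.321, 0, 0], [1, -0.01, 0.321, 0, 0], [1, -0.01, 0.321, 0.15, 0], [1, -0.01, 0.321, 0.28, 0], [1, -0.01, 0.321, 0.3, 0], [1, -0.01, 0.321, 0.35, 0], [1, -0.01, 0.321, 0.39, 0], [1, -0.01, 0.321, 0.43, 0], [1, -0.01, 0.321, 0.47, 0], [1, -0.01, 0.321, 0.51, 0], [1, -0.01, 0.321, 0.51, 0]]}}

```text
t: 45.52
ee_pos: [0.6598, 0.0288, 0.2039]
orientation: [-0.001, 0.723, 0.691, -0.001]
contact_force: [0.5, -0.7, -1.8]
opening: 0.0303
grip_force: 61.6
```

Call:
{"name": "send_rows", "arguments": {"moves": [[1, 0, 0, 0.01, 0], [1, 0, 0, 0.02, 0], [1, 0, 0, 0.03, 0], [1, 0, 0, 0.03, 0]]}}

```text
t: 46.02
ee_pos: [0.6605, 0.0288, 0.1963]
orientation: [0.0, 0.723, 0.691, 0.0]
contact_force: [-0.4, -0.7, -2.1]
opening: 0.0301
grip_force: 61.8
```

Call:
{"name": "send_rows", "arguments": {"moves": [[1, 0, 0, 0.01, 0], [1, 0, 0, 0.02, 0], [1, 0, 0, 0.03, 0], [1, 0, 0, 0.03, 0]]}}

```text
t: 46.52
ee_pos: [0.6603, 0.0288, 0.1869]
orientation: [-0.0, 0.723, 0.691, -0.0]
contact_force: [0.2, 0.5, -2.0]
opening: 0.0302
grip_force: 61.8
```

Call:
{"name": "send_rows", "arguments": {"moves": [[1, 0, 0, 0.01, 0], [1, 0, 0, 0.02, 0], [1, 0, 0, 0.03, 0], [1, 0, 0, 0.03, 0]]}}

```text
t: 47.02
ee_pos: [0.6603, 0.0288, 0.1779]
orientation: [-0.0, 0.723, 0.691, -0.0]
contact_force: [0.6, -0.5, -1.9]
opening: 0.03
grip_force: 61.8
```

Call:
{"name": "send_rows", "arguments": {"moves": [[1, 0, 0, 0.01, 0], [1, 0, 0, 0.02, 0], [1, 0, 0, 0.03, 0], [1, 0, 0, 0.03, 0]]}}

```text
t: 47.52
ee_pos: [0.6615, 0.0287, 0.1735]
orientation: [0.001, 0.723, 0.691, 0.001]
contact_force: [-4.9, -0.3, 15.1]
opening: 0.0299
grip_force: 64.2
```

Call:
{"name": "send_rows", "arguments": {"moves": [[1, 0, 0, -0.02, 0], [1, 0, 0, -0.1, 0], [1, 0, 0, -0.25, 0], [1, 0, 0, -0.42, 0], [1, 0, 0, -0.6, 0], [1, 0, 0, -0.62, 0], [1, 0.06, -0.15, -0.62, 0], [1, 0.06, -0.3, -0.62, 0], [1, 0.06, -0.45, -0.62, 0], [1, 0.06, -0.605, -0.62, 0], [1, 0.06, -0.605, -0.62, 0], [1, 0.06, -0.605, -0.62, 0]]}}

```text
t: 49.02
ee_pos: [0.4801, 0.0551, 0.3546]
orientation: [-0.0, 0.723, 0.691, -0.0]
contact_force: [0.1, -0.6, -2.4]
opening: 0.03
grip_force: 62.0
```

Run:
```python
from h import *
print(togo((.478,.055,.1475)))
im,i,T=snap("wrist"); cv2.imwrite("pics/w14.png",im[:,:,::-1])
```

```text
(array([-0.001, -0.007,  0.69 ]), None)
```

Call:
{"name": "send_rows", "arguments": {"moves": [[1, 0, -0.007, 0.2, 0], [1, 0, -0.007, 0.4, 0], [1, 0, -0.007, 0.55, 0], [1, 0, -0.007, 0.63, 0], [1, 0, -0.007, 0.66, 0], [1, 0, -0.007, 0.675, 0], [1, 0, -0.007, 0.683, 0], [1, 0, -0.007, 0.69, 0], [1, 0, -0.007, 0.694, 0], [1, 0, -0.007, 0.694, 0]]}}

```text
t: 50.32
ee_pos: [0.4781, 0.0553, 0.1477]
orientation: [0.0, 0.723, 0.691, 0.0]
contact_force: [0.5, 0.3, -2.0]
opening: 0.03
grip_force: 61.9
```

Call:
{"name": "send_rows", "arguments": {"moves": [[1, 0, 0, 0.005, 0], [1, 0, 0, 0.009, 0], [1, 0, 0, 0.009, 0]]}}

```text
t: 50.7
ee_pos: [0.4791, 0.0553, 0.1475]
orientation: [0.001, 0.723, 0.691, 0.001]
contact_force: [-4.6, 0.3, 14.3]
opening: 0.0305
grip_force: 64.3
```

Call:
{"name": "send_rows", "arguments": {"moves": [[1, 0, 0, -0.006, 0], [0.7, 0, 0, -0.006, 0], [0.3, 0, 0, -0.006, 0], [-0.2, 0, 0, -0.006, 0], [-0.6, 0, 0, -0.006, 0], [-0.6, 0, 0, -0.15, 0], [-0.6, 0, 0, -0.3, 0], [-0.6, 0, 0, -0.41, 0], [-1, -0.15, 0.1, -0.41, 0], [-1, -0.336, 0.252, -0.41, 0], [-1, -0.336, 0.252, -0.41, 0], [-1, -0.336, 0.252, -0.41, 0]]}}

```text
t: 52.2
ee_pos: [0.5485, -0.0492, 0.2668]
orientation: [-0.001, 0.724, 0.69, -0.0]
contact_force: [0.4, -0.6, -0.0]
opening: 0.0854
grip_force: 0.0
```

Run:
```python
from h import *
im,i,T,u=knob((.55,-.049,.043),40,.043); cv2.imwrite("pics/w15.png",im[:,:,::-1])
print(u,togo((.55,-.049,.021)),sensors.state()["ee_pos"])
P=(.66,.0287,.1); u=proj([P],i,T)[0]; print(u)
h=cv2.cvtColor(im,cv2.COLOR_RGB2HSV); m=(h[...,0]>15)&(h[...,0]<35)&(h[...,1]<130)&(h[...,2]>170)
yy,xx=np.mgrid[:400,:640]; m&=(np.hypot(xx-u[0],yy-u[1])<75)
for c,st,b in blobs(m,300):
    cn=cv2.findContours(b.astype(np.uint8),cv2.RETR_EXTERNAL,cv2.CHAIN_APPROX_NONE)[0][0]; e=cv2.fitEllipse(cn); print(e,ray(e[0],.1,i,T),st)
```

```text
gray [321.4 166.1] [312 155  20  23 368] [ 0.5505 -0.0488  0.043 ]
[320.99679551 166.30438501] (array([-0.002,  0.007,  0.82 ]), None) [ 0.54816656 -0.04841704  0.26700843]
[447.82564714  83.80315824]
((447.51788330078125, 83.85891723632812), (83.3355484008789, 90.05669403076172), 24.585596084594727) [[0.6597386  0.02866225 0.1       ]] [ 405   39   86   90 4365]
```

Call:
{"name": "send_rows", "arguments": {"moves": [[-1, -0.003, 0.008, 0.2, 0], [-1, -0.003, 0.008, 0.4, 0], [-1, -0.003, 0.008, 0.6, 0], [-1, -0.003, 0.008, 0.76, 0], [-1, -0.003, 0.008, 0.82, 0], [-1, -0.003, 0.008, 0.82, 0], [0, -0.003, 0.008, 0.82, 0], [0.5, -0.003, 0.008, 0.82, 0], [1, -0.003, 0.008, 0.82, 0], [1, -0.003, 0.008, 0.82, 0], [1, -0.003, 0.008, 0.82, 0], [1, -0.003, 0.008, 0.82, 0]], "newtons": 40}}

```text
t: 53.75
ee_pos: [0.5518, -0.0502, 0.0228]
orientation: [0.001, 0.723, 0.691, 0.0]
contact_force: [-1.6, 0.0, 6.1]
opening: 0.0225
grip_force: 39.1
```

Call:
{"name": "send_rows", "arguments": {"moves": [[1, 0, 0, -0.2, 0], [1, 0, 0, -0.4, 0], [1, 0, 0, -0.6, 0], [1, 0.05, 0.05, -0.66, 0], [1, 0.2, 0.2, -0.66, 0], [1, 0.278, 0.348, -0.66, 0], [1, 0.278, 0.348, -0.66, 0], [1, 0.278, 0.348, -0.5, 0], [1, 0.278, 0.348, -0.4, 0], [1, 0.278, 0.348, -0.34, 0], [1, 0.278, 0.348, -0.32, 0], [1, 0.278, 0.348, -0.32, 0]]}}

```text
t: 55.25
ee_pos: [0.6598, 0.0282, 0.1191]
orientation: [0.001, 0.723, 0.69, 0.001]
contact_force: [0.2, -0.4, -0.7]
opening: 0.0222
grip_force: 39.5
```

Release, rise, then move toward the start side so the top camera is clear.

Call:
{"name": "send_rows", "arguments": {"moves": [[1, 0, 0, 0.004, 0], [0.7, 0, 0, 0.004, 0], [0.3, 0, 0, 0.004, 0], [-0.3, 0, 0, 0.004, 0], [-0.6, 0, 0, 0.004, 0], [-0.6, 0, 0, -0.2, 0], [-0.6, 0, 0, -0.4, 0], [-0.6, 0, 0, -0.6, 0], [-0.6, -0.2, -0.3, -0.7, 0], [-0.6, -0.5, -0.5, -0.7, 0], [-0.6, -0.8, -0.7, -0.7, 0], [-0.6, -1, -0.85, -0.7, 0]]}}

```text
t: 56.75
ee_pos: [0.4841, -0.1454, 0.3241]
orientation: [0.0, 0.723, 0.691, 0.0]
contact_force: [0.6, -1.6, 0.5]
opening: 0.0685
grip_force: 0.0
```

Call:
{"name": "send_rows", "arguments": {"moves": [[-0.6, -0.2, -0.05, 0, 0], [-0.6, -0.4, -0.1, 0, 0], [-0.6, -0.6, -0.15, 0, 0], [-0.6, -0.7, -0.2, 0, 0], [-0.6, -0.7, -0.2, 0, 0]]}}

```text
t: 57.38
ee_pos: [0.4144, -0.3532, 0.3233]
orientation: [-0.0, 0.725, 0.689, -0.0]
contact_force: [0.5, 0.4, 0.6]
opening: 0.0682
grip_force: 0.0
```

Run:
```python
from h import *
im,i,T=snap("top"); s=snap("scene")[0]
a=cv2.resize(im[115:285,190:400],None,fx=2.6,fy=2.6); b=cv2.resize(s[150:320,220:420],None,fx=2.6,fy=2.6)
b=cv2.resize(b,(800-a.shape[1],int(b.shape[0]*(800-a.shape[1])/b.shape[1]))) if 0 else b
v=np.hstack([cv2.resize(im[115:285,190:400],(440,356)),cv2.resize(s[180:290,230:390],(360,248),interpolation=cv2.INTER_CUBIC).repeat(1,0) if 0 else cv2.resize(s[170:320,240:392],(360,356),interpolation=cv2.INTER_CUBIC)])
cv2.imwrite("pics/final.png",v[:,:,::-1]); print(v.shape, sensors.state()["ee_pos"])
```

```text
(356, 800, 3) [ 0.41575692 -0.35108082  0.32355141]
```

View pics/final.png

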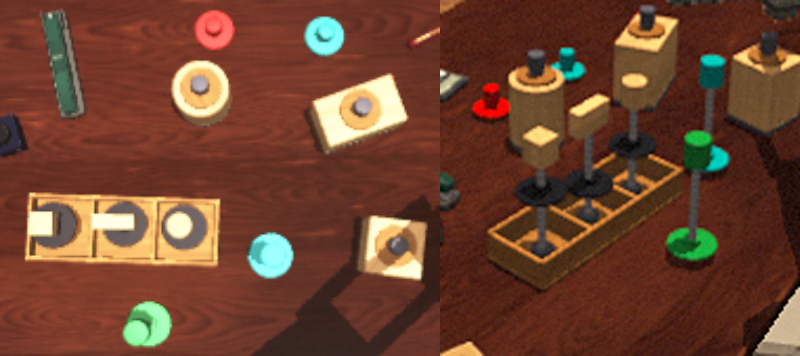

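The final view shows all three gauges upright in the bin with their collars raised to different heights, and all three blocks upright and capped. The square block has been knocked a few cm aside, now at (392,247) in the left half, but it is still standing and closed. Handing in.

```bash
python3 -c "
from cell import workorder
print(workorder.hand_in())"
```

```text
the job is handed in; nothing more can be done
None
```

The job is handed in: the square, oblong and round wells were gauged at about 85, 50 and 68 mm, all three gauges stand in the bin with collars as marked, and all three blocks are upright and capped; the square block was found a few cm aside at the end, after its gauging.

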